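# Change the jars over to the other board

### The job

Move the four jars of crushed glass from the full jar board to the empty one, keeping their order as counted from the boards' black handles: the jar nearest the handle on the old board goes in the well nearest the handle on the new one, and so on down the row. Keep the jars upright all the while, and leave each standing flat in its well.

Things in the scene. Friction and masses are not known exactly. Their poses are not given: they have to be found in the camera images.
- full_board: wooden jar board, 300x80x16 mm, fixed, black grip (the handle, 40 wide, 30 long, 14 high) at one end. Origin: underside centre, on the bench; +x along the row towards the handle, z up. Holds all the jars at the start. Same wells as the empty board: four, 68 mm across, cork floor 10 mm above the underside. Points any way.
- empty_board: wooden jar board, 300x80x16 mm, fixed, black grip (the handle, 40 wide, 30 long, 14 high) at one end. Origin: underside centre, on the bench; +x along the row towards the handle, z up. Empty at the start. Well centres on its x axis at x = +109.5 (nearest the handle), +36.5, -36.5, -109.5 mm; each 68 mm across, cork floor 10 mm above the underside, 6 below the top. Points any way.
- jar_a_mid (a point): loose closed glass jar (purple contents, white lid), upright, round: body 46 mm, lid (top 16 mm) 48 mm across, 62 mm high, under 0.13 kg. The point is on its axis half-way up, 31 mm above its foot; z up the jar. Grasp the body from above, fingers across the row, where they are free. Starts in any well of the full board.
- jar_b_mid (a point): loose closed glass jar (amber contents, black lid), upright, round: body 50 mm, lid (top 16 mm) 52 mm across, 68 mm high, under 0.13 kg. The point is on its axis half-way up, 34 mm above its foot; z up the jar. Grasp the body from above, fingers across the row, where they are free. Starts in any well of the full board.
- jar_c_mid (a point): loose closed glass jar (teal contents, white lid, the tallest), upright, round: body 46 mm, lid (top 16 mm) 48 mm across, 74 mm high, under 0.13 kg. The point is on its axis half-way up, 37 mm above its foot; z up the jar. Grasp the body from above, fingers across the row, where they are free. Starts in any well of the full board.
- jar_d_mid (a point): loose closed glass jar (red contents, red lid), upright, round: body 50 mm, lid (top 16 mm) 52 mm across, 62 mm high, under 0.13 kg. The point is on its axis half-way up, 31 mm above its foot; z up the jar. Grasp the body from above, fingers across the row, where they are free. Starts in any well of the full board.
- pad_a: cork lining disc, 64 mm across, 3 mm thick, fixed in the well of the full board in which jar a starts (the four discs look alike); it stays there and so tells jar a's first place. Origin: centre of its underside.
- pad_b: cork lining disc, 64 mm across, 3 mm thick, fixed in the well of the full board in which jar b starts (the four discs look alike); it stays there and so tells jar b's first place. Origin: centre of its underside.
- pad_c: cork lining disc, 64 mm across, 3 mm thick, fixed in the well of the full board in which jar c starts (the four discs look alike); it stays there and so tells jar c's first place. Origin: centre of its underside.
- pad_d: cork lining disc, 64 mm across, 3 mm thick, fixed in the well of the full board in which jar d starts (the four discs look alike); it stays there and so tells jar d's first place. Origin: centre of its underside.

How it is judged:
At the end, for the whole second after the job is handed in: Each jar stands in the new board's well that matches, counted from the handle, its first well on the old board: within 12 mm of the well's centre along and across, foot on the cork (4 mm in height), within 0.08 rad of upright, at rest and released (((x of pad_a in the frame of full_board between 0.0795 and 0.1395 m and x of jar_a_mid in the frame of empty_board between 0.0975 and 0.1215 m) or (x of pad_a in the frame of full_board between 0.0065 and 0.0665 m and x of jar_a_mid in the frame of empty_board between 0.0245 and 0.0485 m) or (x of pad_a in the frame of full_board between -0.0665 and -0.0065 m and x of jar_a_mid in the frame of empty_board between -0.0485 and -0.0245 m) or (x of pad_a in the frame of full_board between -0.1395 and -0.0795 m and x of jar_a_mid in the frame of empty_board between -0.1215 and -0.0975 m)) and y of jar_a_mid in the frame of empty_board between -0.012 and 0.012 m and z of jar_a_mid in the frame of empty_board between 0.037 and 0.045 m and angle between each of jar_a_mid, jar_b_mid, jar_c_mid, jar_d_mid's own z axis and vertical below 0.08 rad and linear speed of each of jar_a, jar_b, jar_c, jar_d below 0.02 m/s and contact force between each of jar_a, jar_b, jar_c, jar_d and the fingers below 0.05 N and ((x of pad_b in the frame of full_board between 0.0795 and 0.1395 m and x of jar_b_mid in the frame of empty_board between 0.0975 and 0.1215 m) or (x of pad_b in the frame of full_board between 0.0065 and 0.0665 m and x of jar_b_mid in the frame of empty_board between 0.0245 and 0.0485 m) or (x of pad_b in the frame of full_board between -0.0665 and -0.0065 m and x of jar_b_mid in the frame of empty_board between -0.0485 and -0.0245 m) or (x of pad_b in the frame of full_board between -0.1395 and -0.0795 m and x of jar_b_mid in the frame of empty_board between -0.1215 and -0.0975 m)) and y of jar_b_mid in the frame of empty_board between -0.012 and 0.012 m and z of jar_b_mid in the frame of empty_board between 0.04 and 0.048 m and ((x of pad_c in the frame of full_board between 0.0795 and 0.1395 m and x of jar_c_mid in the frame of empty_board between 0.0975 and 0.1215 m) or (x of pad_c in the frame of full_board between 0.0065 and 0.0665 m and x of jar_c_mid in the frame of empty_board between 0.0245 and 0.0485 m) or (x of pad_c in the frame of full_board between -0.0665 and -0.0065 m and x of jar_c_mid in the frame of empty_board between -0.0485 and -0.0245 m) or (x of pad_c in the frame of full_board between -0.1395 and -0.0795 m and x of jar_c_mid in the frame of empty_board between -0.1215 and -0.0975 m)) and y of jar_c_mid in the frame of empty_board between -0.012 and 0.012 m and z of jar_c_mid in the frame of empty_board between 0.043 and 0.051 m and ((x of pad_d in the frame of full_board between 0.0795 and 0.1395 m and x of jar_d_mid in the frame of empty_board between 0.0975 and 0.1215 m) or (x of pad_d in the frame of full_board between 0.0065 and 0.0665 m and x of jar_d_mid in the frame of empty_board between 0.0245 and 0.0485 m) or (x of pad_d in the frame of full_board between -0.0665 and -0.0065 m and x of jar_d_mid in the frame of empty_board between -0.0485 and -0.0245 m) or (x of pad_d in the frame of full_board between -0.1395 and -0.0795 m and x of jar_d_mid in the frame of empty_board between -0.1215 and -0.0975 m)) and y of jar_d_mid in the frame of empty_board between -0.012 and 0.012 m and z of jar_d_mid in the frame of empty_board between 0.037 and 0.045 m); the robot touches nothing.
It fails at once if jar a is tipped (more than 0.6 rad from upright) (angle between jar_a_mid's own z axis and vertical above 0.6 rad).
It fails at once if jar b is tipped (more than 0.6 rad from upright) (angle between jar_b_mid's own z axis and vertical above 0.6 rad).
It fails at once if jar c is tipped (more than 0.6 rad from upright) (angle between jar_c_mid's own z axis and vertical above 0.6 rad).
It fails at once if jar d is tipped (more than 0.6 rad from upright) (angle between jar_d_mid's own z axis and vertical above 0.6 rad).
It also fails if it takes over 115 s, if anything falls off the work surface, if the arm or the gripper's body presses on something with over 40 N, if the wrist force passes 120 N, or if a joint passes its speed limit or range.

### The arm

A 7-joint arm with a two-finger parallel gripper is mounted at the origin on a cart in front of the work surface, level with it; the furniture and walls round the work are solid. World frame = base frame: x ahead of the robot, y to its left, z up, the work surface at z = 0. Lengths are in m, angles in rad, forces in N, time in s.
With the tool pointing down it reaches from about 0.4 to 0.85 m from the base axis. Payload 10.4 kg.
Tool frame: the origin (TCP) lies midway between the tips of the shut fingers; the grasp point (between the pads) lies 19 mm behind it (manip.hold_point_z is the distance from the TCP to the grasp point, in m); z points along the fingers, y is the line along which they close (so a half turn about z gives the same grasp; the last joint's range is limited). The gripper opens to 85 mm and grips with 20 to 120 N. Pads are 22 mm wide; open, the fingers measure 114 mm over their backs; the gripper's body (76 mm by 85 mm) begins 54 mm behind the grasp point. The pads swing forward as they close: fully open they stand 13 mm farther back than shut.
Start: joints at [-1.367, 0.332, -0.065, 1.46, 0.022, 1.35, -0.088], TCP at [0.141, 0.609, 0.231] pointing down, gripper open.
Joint ranges: [-2.6, 2.6], [-0.5, 2.12], [-1.47, 1.34], [0.16, 2.42], [-1.27, 4.41], [0.06, 2.06], [-2.6, 2.6]. Speed limits (rad/s): [2.22, 2.22, 2.79, 2.79, 3.14, 3.14, 3.14].

### API

Orientations are given as a unit quaternion [x, y, z, w].
In Python, from workcell import manip, eyes, job gives the robot as it stands.
- The arm moves only by the shell command python3 -m crank 'ROWS' [FORCE]. ROWS is JSON, a list that holds one entry, the list of rows, each a list of 7 numbers: the finger opening in cm, from 0 to 8.54, then the shift along the world's x, y, z in cm, then the turn, a rotation vector about the world's x, y, z in degrees. In form: [[[hand, x, y, z, ax, ay, az], ...]]. A call has 1 to 20 rows; each row shifts and turns the commanded pose from where the row before left it; what a row does not reach is not made up. A row lasts 1/8 s, in which the tool goes at most 62.5 mm and 10.7 degrees, less where a joint would pass 70% of its speed; a pose out of reach is approached as far as the arm can. A call with a gripper value outside its range is refused whole. The fingers move at their own pace and stop on an object; FORCE is the grip in N (left out, the last holds). Time passes only in rows, so rows that do not move let the fingers close. It gives the time, the measured TCP pose, the force, the opening and the grip force at its end, in the units of the state.
- manip.get_obs(): the state, without advancing time (a new reading comes with each control period).
- eyes.camera(name): name is "scene" or "top" or "wrist"; returns (picture, depth): 420x560x3 uint8, red, green, blue; 420x560 float32, m along the optical axis (not along the pixel's ray), 0 where there is no reading.
- eyes.camera_params(name): a dict with "fx", "fy", "cx", "cy" (pixels), "world_from_camera" (4x4, takes a point from camera to world coordinates); the wrist camera has in their place "hand_eye" (4x4, takes a point from camera to tool coordinates, whose origin is the TCP and whose axes are the flange's). Camera axes: x right, y down, z forward; pixel columns grow to the right and rows downward; lengths in m; the calibration is good to about 2 mm. A picture is of the moment at which its call begins: read the wrist's pose just before it. camera_params takes no time and is no camera call.
- job.hand_in(): hands the job in; it is judged then, once.
The state is a dict: "clock": time; "joint_pos": joint angles; "joint_velocities": joint speeds; "tau": joint torques, N m; "position": TCP position; "ee_rot": TCP orientation; "ft_force": force on the tool from outside, world axes, zero at the start; "torque": the same for the moment, N m; "grip_width": opening from 0.0 (shut) to 1.0 (fully open); "grasp_force": force on a finger pad.
Only numpy, scipy, OpenCV 4.12 (cv2) and the standard library are available. Lean on these libraries where they do the work, as an engineer would, in place of code of your own. Each camera call takes 0.05 s, during which the arm holds its last target. There are 200 camera calls.

## Working session

There is one attempt and no reset: what is moved stays moved. The work goes in short steps, Python scripts to look and compute and a shell command to move; the robot and the scene stay as the last step left them, time stands still between calls to the robot, and variables do not carry over. Pictures are saved under pics/ and viewed, at most 14 in all, crops included, and the job is handed in when it is done.

```bash
mkdir -p pics; ls; python3 - <<'E'
from workcell import manip, eyes, job
import cv2, numpy as np
o=manip.get_obs(); print({k:np.round(v,3) for k,v in o.items()}); print(manip.hold_point_z)
for n in("top","scene"):
    p,d=eyes.camera(n); cv2.imwrite(f"pics/{n}0.png",p[:,:,::-1]); np.savez(f"{n}0.npz",p=p,d=d); print(n,eyes.camera_params(n))
E
```

```text
pics
{'clock': np.float64(0.0), 'joint_pos': array([-1.367,  0.333, -0.065,  1.461,  0.022,  1.35 , -0.089]), 'joint_velocities': array([-0.   ,  0.001,  0.001, -0.   ,  0.002,  0.   ,  0.001]), 'tau': array([ 1.0000e-03, -6.2543e+01,  5.0000e-02, -3.9161e+01,  1.6000e-02,
        1.0000e-02, -0.0000e+00]), 'position': array([0.14 , 0.609, 0.23 ]), 'ee_rot': array([ 0.113,  0.994, -0.001, -0.   ]), 'ft_force': array([ 0.123,  0.487, -0.095]), 'torque': array([ 0.008, -0.005, -0.044]), 'grasp_force': np.float64(0.0), 'grip_width': np.float64(0.999)}
0.0187
top {'fx': 504.3378599980851, 'fy': 504.3378599980851, 'cx': 281.86231119200664, 'cy': 215.03309101734024, 'world_from_camera': array([[ 7.50452652e-02, -9.69622204e-01,  2.32811059e-01,
         2.62588728e-01],
       [-9.97179884e-01, -7.31346732e-02,  1.68403761e-02,
        -2.18971410e-02],
       [ 6.97758143e-04, -2.33418295e-01, -9.72376168e-01,
         1.21013222e+00],
       [ 0.00000000e+00,  0.00000000e+00,  0.00000000e+00,
         1.00000000e+00]])}
scene {'fx': 531.6666714006459, 'fy': 531.6666714006459, 'cx': 280.8348347003985, 'cy': 216.26707389863887, 'world_from_camera': array([[ 0.76789169, -0.37741338,  0.51759201, -0.0962422 ],
       [-0.64045053, -0.43610546,  0.63216703, -0.76897723],
       [-0.01286359, -0.81692788, -0.57659636,  0.73982446],
       [ 0.        ,  0.        ,  0.        ,  1.        ]])}
```

View pics/top0.png

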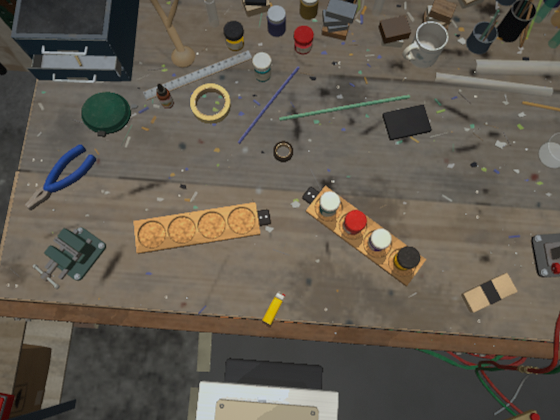

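View pics/scene0.png

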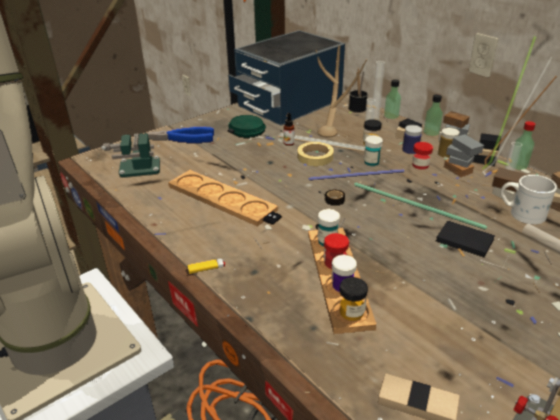

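The top view shows the empty board at left, its handle at (264,217), and wells at (241,220), (211,226), (181,231), (150,235). The full board's handle is at (311,194). From the handle its jars are c (white lid, 330,203), d (red, 355,222), a (white, 380,240) and b (black, 407,259). The scene view agrees: teal, red, purple, amber.

```bash
cat > h.py <<'E'
import numpy as np, cv2
from workcell import manip, eyes
def ray(n,uv,z,T=None):
    P=eyes.camera_params(n); T=P["world_from_camera"] if T is None else T
    uv=np.atleast_2d(uv).astype(float)
    d=np.c_[(uv[:,0]-P["cx"])/P["fx"],(uv[:,1]-P["cy"])/P["fy"],np.ones(len(uv))]@T[:3,:3].T
    return T[:3,3]+d*((z-T[2,3])/d[:,2])[:,None]
def cloud(n,d):
    P=eyes.camera_params(n); v,u=np.mgrid[:420,:560]
    c=np.stack([(u-P["cx"])/P["fx"]*d,(v-P["cy"])/P["fy"]*d,d],-1)
    T=P["world_from_camera"]; return c@T[:3,:3].T+T[:3,3]
E
python3 - <<'E'
from h import *
for n in("top","scene"):
    f=np.load(n+"0.npz"); p,d=f["p"],f["d"]; W=cloud(n,d)
    hsv=cv2.cvtColor(p,cv2.COLOR_RGB2HSV)
    m=cv2.inRange(hsv,(8,110,110),(24,255,255)); m=cv2.morphologyEx(m,cv2.MORPH_OPEN,np.ones((3,3)))
    m=cv2.morphologyEx(m,cv2.MORPH_CLOSE,np.ones((5,5)))
    for c in cv2.findContours(m,cv2.RETR_EXTERNAL,cv2.CHAIN_APPROX_NONE)[0]:
        if cv2.contourArea(c)<600: continue
        g=ray(n,c[:,0],0.016)[:,:2].astype(np.float32)
        r=cv2.minAreaRect(g); print(n,"board",np.round(r[0],4),np.round(r[1],4),round(r[2],2), c[:,0].mean(0))
    k=(W[...,2]>.058)&(W[...,2]<.095)&(W[...,0]>.3)&(W[...,0]<.75)&(W[...,1]>-.4)&(W[...,1]<.3)&(d>0)
    N,L,s,ce=cv2.connectedComponentsWithStats(k.astype(np.uint8))
    for i in range(1,N):
        if s[i,4]<60: continue
        q=W[L==i]; zt=np.percentile(q[:,2],90); q=q[q[:,2]>zt-.006]
        c,R=cv2.minEnclosingCircle(q[:,:2].astype(np.float32)); print(n,"lid",ce[i].round(),"z",zt.round(4),"c",np.round(c,4),"R",round(R,4),"mean",q.mean(0).round(4))
E
```

```text
top board [0.5034 0.2029] [0.0819 0.3011] 13.38 [195.81967213 227.26885246]
top board [ 0.5158 -0.204 ] [0.3002 0.0819] 56.58 [366.67058824 238.36941176]
top lid [329. 202.] z 0.0859 c [ 0.5734 -0.1094] R 0.0236 mean [ 0.5733 -0.1095  0.0835]
top lid [355. 221.] z 0.0743 c [ 0.5349 -0.1723] R 0.0259 mean [ 0.5352 -0.1725  0.0719]
top lid [380. 239.] z 0.0747 c [ 0.4971 -0.2326] R 0.0239 mean [ 0.4969 -0.2324  0.072 ]
top lid [408. 258.] z 0.0804 c [ 0.4571 -0.2955] R 0.026 mean [ 0.4572 -0.2952  0.0779]
scene board [ 0.1825 -0.2914] [0.1158 0.1327] 49.68 [219.74151436 393.95300261]
scene board [ 0.269  -0.3659] [0.1737 0.0341] 89.76 [303.4673913 390.2826087]
scene board [ 0.5116 -0.209 ] [0.3161 0.0838] 56.8 [335.56842105 288.03157895]
scene board [0.2961 0.0812] [0.0857 0.4907] 0.02 [176.44662921 263.69382022]
scene board [0.5098 0.1988] [0.1234 0.313 ] 13.39 [223.64754098 195.51639344]
scene lid [328. 218.] z 0.0833 c [ 0.5751 -0.1104] R 0.0245 mean [ 0.5732 -0.1119  0.0815]
scene lid [336. 243.] z 0.0713 c [ 0.5363 -0.1747] R 0.0272 mean [ 0.5344 -0.1751  0.0696]
scene lid [343. 265.] z 0.0715 c [ 0.4984 -0.2341] R 0.025 mean [ 0.4963 -0.235   0.0696]
scene lid [353. 289.] z 0.0773 c [ 0.4588 -0.2968] R 0.0266 mean [ 0.4569 -0.2979  0.0757]
```

```bash
python3 -m crank '[[[8.5,4.1,-3.1,0,0,0,-10],[8.5,4.1,-3.1,0,0,0,-10],[8.5,4.1,-3.1,0,0,0,-10],[8.5,4.1,-3.1,0,0,0,-10],[8.5,4.1,-3.1,0,0,0,-10],[8.5,4.1,-3.1,0,0,0,-10],[8.5,4.1,-3.1,0,0,0,-10],[8.5,4.1,-3.1,0,0,0,-10],[8.5,-0.1,-5.5,0,0,0,-2.5],[8.5,-0.1,-5.5,0,0,0,-2.5],[8.5,-0.1,-5.5,0,0,0,-2.5],[8.5,-0.1,-5.5,0,0,0,-2.5],[8.5,-0.1,-5.5,0,0,0,-2.5],[8.5,-0.1,-5.5,0,0,0,-2.5],[8.5,-0.1,-5.5,0,0,0,-2.5],[8.5,-0.1,-5.5,0,0,0,-2.5],[8.5,-0.1,-5.5,0,0,0,-2.5],[8.5,-0.1,-5.5,0,0,0,-2.5],[8.5,-0.1,-5.5,0,0,0,-2.5],[8.5,0,0,0,0,0,0]]]' 30
cat > go.py <<'E'
import sys
from h import *
x,y,z,yaw=map(float,sys.argv[1:5]); o=manip.get_obs(); p=np.array(o["position"])
from scipy.spatial.transform import Rotation as R
M=R.from_quat(o["ee_rot"]); Y=M.as_matrix()[:,1]; a=np.degrees(np.arctan2(Y[1],Y[0])); D=R.from_euler('z',yaw,degrees=True).as_matrix()
G=np.c_[-(np.cross([0,0,-1],D[:,0])*-1),D[:,0],[0,0,-1]]; G[:,0]=np.cross(G[:,1],G[:,2])
rv=(R.from_matrix(G)*M.inv()).as_rotvec(degrees=True)
print("at",p.round(4),"yaw",a.round(2),"d cm",((np.array([x,y,z])-p)*100).round(2),"turn",rv.round(2),"width",round(o["grip_width"],3),"f",round(o["grasp_force"],1),"t",round(o["clock"],1))
E
python3 go.py 0.4575 -0.2965 0.10 -33.4
```

```text
clock: 2.6
position: [0.456, -0.2483, 0.2313]
ee_rot: [0.87, 0.493, -0.001, 0.001]
ft_force: [-0.4, 0.7, -0.9]
grip_width: 0.993
grasp_force: 0.0
at [ 0.456  -0.2483  0.2313] yaw -30.92 d cm [  0.15  -4.82 -13.13] turn [ 0.12 -0.05 -2.48] width 0.993 f 0.0 t 2.6
```

```bash
python3 -m crank '[[[8.5,0.15,-4.8,0,0.1,0,-2.5],[8.5,0,0,-4,0,0,0],[8.5,0,0,-5,0,0,0],[8.5,0,0,-5,0,0,0],[8.5,0,0,-3,0,0,0],[8.5,0,0,-2,0,0,0],[8.5,0,0,-1.9,0,0,0],[8.5,0,0,0,0,0,0],[4,0,0,0,0,0,0],[4,0,0,0,0,0,0],[4,0,0,0,0,0,0],[4,0,0,0,0,0,0],[4,0,0,0,0,0,0],[4,0,0,0,0,0,0]]]' 30; python3 go.py 0.4575 -0.2965 0.14 -33.4
```

```text
clock: 4.35
position: [0.46, -0.2928, 0.0235]
ee_rot: [0.879, 0.477, 0.001, 0.0]
ft_force: [-0.5, -2.4, 11.7]
grip_width: 0.592
grasp_force: 21.9
at [ 0.46   -0.2928  0.0235] yaw -33.01 d cm [-0.25 -0.37 11.65] turn [-0.03  0.14 -0.39] width 0.592 f 21.9 t 4.3
```

```bash
python3 - <<'E'
from h import *
p,d=eyes.camera("scene"); cv2.imwrite("pics/s1.png",cv2.resize(p[160:360,220:500,::-1],None,fx=2.5,fy=2.5))
E
```

```text
(no output)
```

View pics/s1.png

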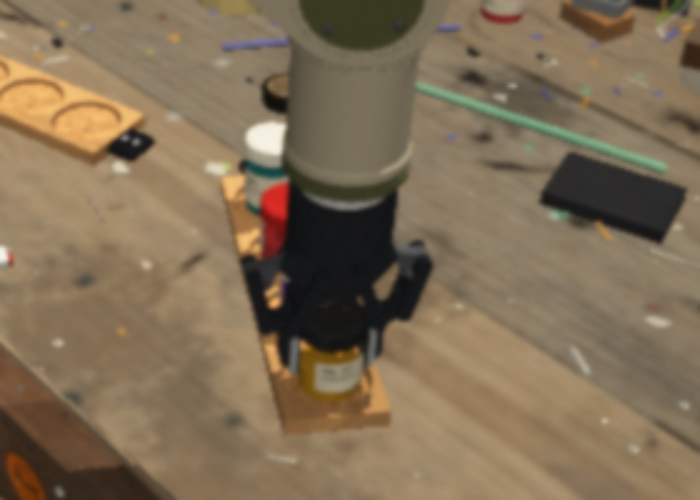

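The jar is gripped on its body at (332,370), with the pads at (292,352) and (372,348), below the black lid. The other jars are undisturbed.

```bash
python3 -m crank '[[[4,0,0,0.5,0,0,0],[4,0,0,1.5,0,0,0],[4,0,0,4,0,0,0],[4,0,0,5,0,0,0],[4,0,0,2,0,0,0],[4,0,0,0,0,0,0],[4,0,0,0,0,0,0]]]' 30; python3 go.py 0.4787 0.3085 0.14 13.4
python3 - <<'E'
from h import *
p,d=eyes.camera("wrist"); cv2.imwrite("pics/w1.png",p[:,:,::-1]); print(eyes.camera_params("wrist"))
E
```

```text
clock: 5.28
position: [0.4585, -0.2915, 0.1516]
ee_rot: [0.879, 0.477, 0.0, -0.001]
ft_force: [-0.2, -0.2, -0.6]
grip_width: 0.585
grasp_force: 23.7
at [ 0.4585 -0.2915  0.1516] yaw -32.98 d cm [ 2.02 60.   -1.16] turn [-0.11 -0.11 46.38] width 0.585 f 23.7 t 5.3
{'fx': 361.4357724640783, 'fy': 361.4357724640783, 'cx': 277.644430729235, 'cy': 206.7542715435294, 'hand_eye': array([[ 0.00146034, -0.94715939, -0.32075998,  0.08298349],
       [ 0.99999838,  0.00104706,  0.00146091,  0.00133794],
       [-0.00104786, -0.32076159,  0.94715939, -0.1435564 ],
       [ 0.        ,  0.        ,  0.        ,  1.        ]])}
```

View pics/w1.png

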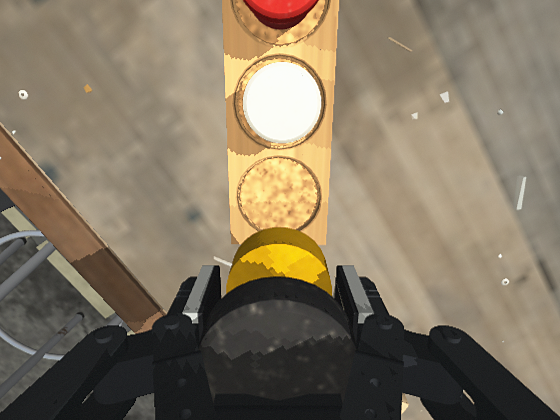

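The wrist view shows jar b held upright, its lid at about (278,345) and its emptied well at (280,193). I'll measure how the jar sits in the tool frame.

```bash
cat > held.py <<'E'
from h import *
P=eyes.camera_params("wrist"); p,d=eyes.camera("wrist"); v,u=np.mgrid[:420,:560]; d=d.astype(float)
c=np.stack([(u-P["cx"])/P["fx"]*d,(v-P["cy"])/P["fy"]*d,d],-1); T=P["hand_eye"]; t=c@T[:3,:3].T+T[:3,3]
k=(d>0)&(abs(t[...,1])<.024)&(abs(t[...,0])<.05)&(t[...,2]<.0)&(t[...,2]>-.075)
q=t[k]; print(len(q), np.percentile(q[:,2],[2,25,50,75,98]).round(4))
zt=np.percentile(q[:,2],10); q=q[abs(q[:,2]-zt)<.004]; print("top z",zt.round(4),"x",np.percentile(q[:,0],[1,50,99]).round(4),"y",np.percentile(q[:,1],[1,99]).round(4))
k2=(d>0)&(abs(t[...,1])<.004)&(abs(t[...,0])<.05)&(t[...,2]<.06)&(t[...,2]>-.06)
q=t[k2]; 
for z in range(-50,50,8):
    s=q[abs(q[:,2]*1000-z)<4]
    if len(s): print(z, s[:,0].max().round(4))
E
python3 held.py
```

```text
21281 [-0.0742 -0.0557 -0.0549 -0.046  -0.0052]
top z -0.0563 x [-0.0089  0.0081  0.0239] y [-0.0217  0.0228]
-50 0.0252
-42 0.0254
-10 0.0217
-2 0.0213
6 0.0213
14 0.0207
```

```bash
python3 -m crank '[[[4,0.1,2,0,0,0,0],[4,0.16,4,0,0,0,4],[4,0.16,5,0,0,0,4],[4,0.16,5,0,0,0,4],[4,0.16,5,0,0,0,4],[4,0.16,5,0,0,0,4],[4,0.16,5,0,0,0,4],[4,0.16,5,0,0,0,4],[4,0.16,5,0,0,0,4],[4,0.16,5,0,0,0,4],[4,0.16,5,0,0,0,4],[4,0.16,5,0,0,0,4],[4,0.16,3,0,0,0,4],[4,0.1,1.3,0,0,0,2.4],[4,0,0,0,0,0,0],[4,0,0,0,0,0,0]]]' 30; python3 go.py 0.4779 0.3119 0.0235 13.4;python3 held.py | sed -n 2p
python3 - <<'E'
from h import *
p,d=eyes.camera("wrist"); cv2.imwrite("pics/w2.png",p[:,:,::-1])
E
```

```text
clock: 7.38
position: [0.4806, 0.3091, 0.1522]
ee_rot: [0.593, 0.805, -0.0, -0.001]
ft_force: [-0.7, -0.0, -0.4]
grip_width: 0.59
grasp_force: 23.6
at [0.4806 0.3091 0.1522] yaw 17.22 d cm [ -0.27   0.28 -12.87] turn [-0.03 -0.08 -3.82] width 0.59 f 23.6 t 7.4
top z -0.0564 x [-0.0103  0.0067  0.0225] y [-0.0216  0.0227]
```

View pics/w2.png

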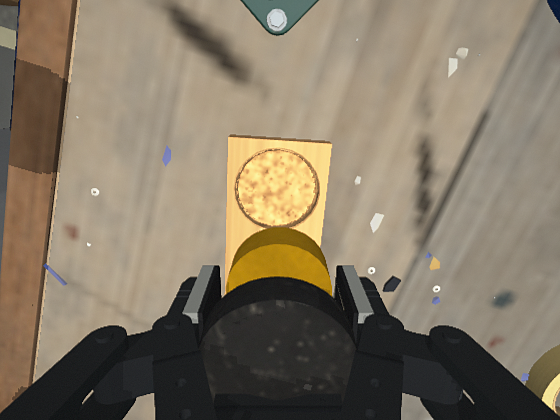

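The wrist view shows jar b above the end well, at (278,188), in the same relation as at its old well (280,193). The position is right, so I'll lower it.

```bash
python3 -m crank '[[[4,-0.27,0.28,0,0,0,-3.8],[4,0,0,-4,0,0,0],[4,0,0,-4,0,0,0],[4,0,0,-2,0,0,0],[4,0,0,-1.3,0,0,0],[4,0,0,-0.7,0,0,0],[4,0,0,-0.4,0,0,0],[4,0,0,-0.3,0,0,0],[4,0,0,-0.1,0,0,0],[4,0,0,0,0,0,0]]]' 30; python3 go.py 0.4779 0.3119 0.0235 13.4
```

```text
clock: 8.72
position: [0.4776, 0.3139, 0.0246]
ee_rot: [0.618, 0.786, 0.0, -0.001]
ft_force: [0.2, -0.1, -0.8]
grip_width: 0.586
grasp_force: 23.6
at [0.4776 0.3139 0.0246] yaw 13.61 d cm [ 0.03 -0.2  -0.11] turn [-0.09 -0.06 -0.21] width 0.586 f 23.6 t 8.7
```

```bash
python3 -m crank '[[[4,0,-0.2,-0.1,0,0,0],[4,0,0,-0.1,0,0,0],[5.5,0,0,0,0,0,0],[6.5,0,0,0,0,0,0],[8.5,0,0,0,0,0,0],[8.5,0,0,0,0,0,0],[8.5,0,0,0.5,0,0,0],[8.5,0,0,2,0,0,0],[8.5,0,0,4,0,0,0],[8.5,0,0,4,0,0,0],[8.5,0,0,2,0,0,0],[8.5,0,0,0,0,0,0]]]' 30; python3 go.py 0.4975 -0.2335 0.15 -33.4
cat > lids.py <<'E'
from h import *
B=np.array([.504,.202]); U=np.array([.2314,-.9729]); V=np.array([.9729,.2314])
for n in("top","scene"):
    p,d=eyes.camera(n); W=cloud(n,d); hs=cv2.cvtColor(p,cv2.COLOR_RGB2HSV)
    k=(W[...,2]>.058)&(W[...,2]<.095)&(W[...,0]>.35)&(W[...,0]<.65)&(W[...,1]>-.4)&(W[...,1]<.36)&(d>0)
    N,L,s,ce=cv2.connectedComponentsWithStats(k.astype(np.uint8))
    for i in range(1,N):
        if s[i,4]<60: continue
        q=W[L==i]; zt=np.percentile(q[:,2],90); rgb=p[L==i].mean(0).astype(int); q=q[q[:,2]>zt-.006]
        c,R=cv2.minEnclosingCircle(q[:,:2].astype(np.float32)); e=np.array(c)-B
        print(n,rgb,"z",zt.round(4),"c",np.round(c,4),"R",round(R,4),"in empty board xy mm",(1000*np.array([e@U,e@V])).round(1))
E
python3 lids.py
```

```text
clock: 10.22
position: [0.4783, 0.3124, 0.1491]
ee_rot: [0.618, 0.786, 0.002, -0.001]
ft_force: [1.0, -0.3, -0.4]
grip_width: 0.994
grasp_force: 0.0
at [0.4783 0.3124 0.1491] yaw 13.6 d cm [  1.92 -54.59   0.09] turn [ -0.17   0.15 -47.  ] width 0.994 f 0.0 t 10.2
top [183 180 162] z 0.0858 c [ 0.5743 -0.1095] R 0.0238 in empty board xy mm [319.3  -3.7]
top [158  41  34] z 0.0745 c [ 0.5355 -0.1722] R 0.0259 in empty board xy mm [371.4 -56. ]
top [55 50 43] z 0.08 c [0.4771 0.3091] R 0.026 in empty board xy mm [-110.4   -1.4]
top [183 179 162] z 0.0743 c [ 0.4968 -0.2321] R 0.0242 in empty board xy mm [ 420.6 -107.4]
scene [54 48 42] z 0.077 c [0.4762 0.3074] R 0.0275 in empty board xy mm [-108.9   -2.7]
scene [195 189 170] z 0.083 c [ 0.5735 -0.1111] R 0.0246 in empty board xy mm [320.7  -4.9]
scene [172  38  32] z 0.0713 c [ 0.5354 -0.1736] R 0.0265 in empty board xy mm [372.7 -56.3]
scene [208 200 182] z 0.0711 c [ 0.5002 -0.2338] R 0.0258 in empty board xy mm [ 423.1 -104.6]
```

Jar b stands within 2 mm of its well centre and flat. On to jar a.

```bash
python3 -m crank '[[[8.5,0.1,-2,0,0,0,-2],[8.5,0.16,-4.6,0,0,0,-4],[8.5,0.16,-5,0,0,0,-4],[8.5,0.16,-5,0,0,0,-4],[8.5,0.16,-5,0,0,0,-4],[8.5,0.16,-5,0,0,0,-4],[8.5,0.16,-5,0,0,0,-4],[8.5,0.16,-5,0,0,0,-4],[8.5,0.16,-5,0,0,0,-4],[8.5,0.16,-5,0,0,0,-4],[8.5,0.16,-4,0,0,0,-4],[8.5,0.16,-3,0,0,0,-4],[8.5,0.1,-1,0,0,0,-1],[8.5,0,0,0,0,0,0],[8.5,0,0,0,0,0,0]]]' 30; python3 go.py 0.4975 -0.2330 0.024 -33.4
```

```text
clock: 12.2
position: [0.4971, -0.2329, 0.147]
ee_rot: [0.88, 0.475, 0.0, -0.001]
ft_force: [-0.3, -1.2, 0.9]
grip_width: 0.998
grasp_force: 0.0
at [ 0.4971 -0.2329  0.147 ] yaw -33.28 d cm [ 4.00e-02 -1.00e-02 -1.23e+01] turn [-0.15 -0.02 -0.12] width 0.998 f 0.0 t 12.2
```

```bash
python3 -m crank '[[[8.5,0,0,-3,0,0,0],[8.5,0,0,-4,0,0,0],[8.5,0,0,-3,0,0,0],[8.5,0,0,-1.5,0,0,0],[8.5,0,0,-0.8,0,0,0],[8.5,0,0,0,0,0,0],[3.6,0,0,0,0,0,0],[3.6,0,0,0,0,0,0],[3.6,0,0,0,0,0,0],[3.6,0,0,0,0,0,0],[3.6,0,0,0,0,0,0],[3.6,0,0,0,0,0,0]]]' 30; python3 go.py 0.4975 -0.2330 0.024 -33.4
```

```text
clock: 13.7
position: [0.4976, -0.2344, 0.0251]
ee_rot: [0.88, 0.474, 0.001, -0.0]
ft_force: [-0.4, 1.1, 6.4]
grip_width: 0.549
grasp_force: 29.9
at [ 0.4976 -0.2344  0.0251] yaw -33.4 d cm [-0.01  0.14 -0.11] turn [-0.1   0.07  0.  ] width 0.549 f 29.9 t 13.7
```

```bash
python3 -m crank '[[[3.6,0,0,0.5,0,0,0],[3.6,0,0,1.5,0,0,0],[3.6,0,0,4,0,0,0],[3.6,0,0,5,0,0,0],[3.6,0,0,2,0,0,0],[3.6,0,2,0,0,0,2],[3.6,0,4,0,0,0,4],[3.6,0,5,0,0,0,5],[3.6,0,5,0,0,0,5],[3.6,0,5,0,0,0,5],[3.6,0,5,0,0,0,5],[3.6,0,5,0,0,0,5],[3.6,0,5,0,0,0,5],[3.6,0,5,0,0,0,5],[3.6,0,4,0,0,0,4],[3.6,-0.2,2.2,0,0,0,1.8],[3.6,0,0,0,0,0,0],[3.6,0,0,0,0,0,0]]]' 30; python3 go.py 0.4956 0.2375 0.0251 13.4; python3 held.py
```

```text
clock: 15.95
position: [0.4955, 0.2359, 0.1544]
ee_rot: [0.621, 0.784, -0.0, -0.001]
ft_force: [-0.1, -0.7, -0.1]
grip_width: 0.547
grasp_force: 31.0
at [0.4955 0.2359 0.1544] yaw 13.23 d cm [ 1.000e-02  1.600e-01 -1.293e+01] turn [-0.03 -0.07  0.17] width 0.547 f 31.0 t 15.9
21468 [-0.0741 -0.0481 -0.0475 -0.0426 -0.0054]
top z -0.0489 x [-0.0178  0.0052  0.0248] y [-0.0208  0.0227]
-50 0.0264
-42 0.0265
-34 0.0264
-18 0.0257
-10 0.0256
-2 0.0255
6 0.0246
14 0.0231
```

```bash
python3 -m crank '[[[3.6,0.05,0,-3,0,0,0],[3.6,0,0,-4,0,0,0],[3.6,0,0,-3,0,0,0],[3.6,0,0,-1.3,0,0,0],[3.6,0,0,-0.7,0,0,0],[3.6,0,0,-0.4,0,0,0],[3.6,0,0,-0.3,0,0,0],[3.6,0,0,-0.2,0,0,0],[3.6,0,0,0,0,0,0]]]' 30; python3 go.py 0.4962 0.2352 0.0245 13.4
```

```text
clock: 17.12
position: [0.4957, 0.2379, 0.0255]
ee_rot: [0.62, 0.785, 0.0, -0.001]
ft_force: [0.5, -0.4, 0.5]
grip_width: 0.546
grasp_force: 31.0
at [0.4957 0.2379 0.0255] yaw 13.41 d cm [ 0.05 -0.27 -0.1 ] turn [-0.08 -0.06 -0.01] width 0.546 f 31.0 t 17.1
```

```bash
python3 -m crank '[[[3.6,0.05,-0.25,-0.1,0,0,0],[3.6,0,0,-0.05,0,0,0],[5.2,0,0,0,0,0,0],[6.5,0,0,0,0,0,0],[8.5,0,0,0,0,0,0],[8.5,0,0,0,0,0,0],[8.5,0,0,0.5,0,0,0],[8.5,0,0,2,0,0,0],[8.5,0,0,4,0,0,0],[8.5,0,0,4,0,0,0],[8.5,0,0,2,0,0,0],[8.5,0.4,-4,0,0,0,-4.8],[8.5,0.5,-6,0,0,0,-7],[8.5,0.5,-6,0,0,0,-7],[8.5,0.5,-6,0,0,0,-7],[8.5,0.5,-6,0,0,0,-7],[8.5,0.5,-6,0,0,0,-7],[8.5,0.5,-4.8,0,0,0,-5],[8.5,0.5,-2,0,0,0,-2],[8.5,0,0,0,0,0,0]]]' 30; python3 lids.py; python3 go.py 0.5354 -0.1730 0.024 -33.4
```

```text
clock: 19.62
position: [0.534, -0.1755, 0.1486]
ee_rot: [0.882, 0.472, -0.0, -0.0]
ft_force: [0.7, 0.4, 0.1]
grip_width: 0.996
grasp_force: 0.0
top [179 184 172] z 0.0862 c [ 0.5743 -0.1072] R 0.0233 in empty board xy mm [317.1  -3.1]
top [179 182 166] z 0.0742 c [0.494  0.2388] R 0.0237 in empty board xy mm [-38.2  -1.2]
top [55 50 44] z 0.0797 c [0.477  0.3085] R 0.0263 in empty board xy mm [-109.8   -1.6]
scene [56 51 44] z 0.0767 c [0.4767 0.3082] R 0.0267 in empty board xy mm [-109.6   -2. ]
scene [213 207 191] z 0.0707 c [0.4945 0.2363] R 0.0258 in empty board xy mm [-35.6  -1.3]
scene [201 198 182] z 0.083 c [ 0.5732 -0.1118] R 0.0256 in empty board xy mm [321.3  -5.2]
scene [188  41  35] z 0.0712 c [ 0.5358 -0.1737] R 0.0267 in empty board xy mm [372.9 -56. ]
at [ 0.5345 -0.1725  0.1485] yaw -33.42 d cm [  0.09  -0.05 -12.45] turn [-0.12 -0.04  0.02] width 0.995 f 0.0 t 19.7
```

Jar a is well placed too. Now jar d.

```bash
python3 -m crank '[[[8.5,0.1,0,-3,0,0,0],[8.5,0,0,-4,0,0,0],[8.5,0,0,-3,0,0,0],[8.5,0,0,-1.5,0,0,0],[8.5,0,0,-0.9,0,0,0],[8.5,0,0,0,0,0,0],[4,0,0,0,0,0,0],[4,0,0,0,0,0,0],[4,0,0,0,0,0,0],[4,0,0,0,0,0,0],[4,0,0,0,0,0,0],[4,0,0,0,0,0,0]]]' 30; python3 go.py 0.5124 0.1665 0.024 13.4
```

```text
clock: 21.22
position: [0.5367, -0.1728, 0.0257]
ee_rot: [0.88, 0.474, 0.001, -0.0]
ft_force: [-1.3, 0.6, 6.1]
grip_width: 0.593
grasp_force: 30.2
at [ 0.5367 -0.1728  0.0257] yaw -33.4 d cm [-2.43 33.93 -0.17] turn [-1.30e-01  3.00e-02  4.68e+01] width 0.593 f 30.2 t 21.2
```

```bash
python3 -m crank '[[[4,0,0,0.5,0,0,0],[4,0,0,1.5,0,0,0],[4,0,0,4,0,0,0],[4,0,0,5,0,0,0],[4,0,0,2,0,0,0],[4,-0.2,2,0,0,0,2],[4,-0.3,4,0,0,0,5],[4,-0.3,4,0,0,0,6],[4,-0.3,4,0,0,0,6],[4,-0.3,4,0,0,0,6],[4,-0.3,4,0,0,0,6],[4,-0.3,4,0,0,0,6],[4,-0.2,4,0,0,0,6],[4,-0.2,2.5,0,0,0,3],[4,0,1.4,0,0,0,0.8],[4,0,0,0,0,0,0],[4,0,0,0,0,0,0]]]' 30; python3 held.py;python3 go.py 0.5124 0.1665 0.0245 13.4
```

```text
clock: 23.35
position: [0.5125, 0.1647, 0.1549]
ee_rot: [0.621, 0.784, -0.0, -0.001]
ft_force: [-0.1, 0.1, -0.7]
grip_width: 0.599
grasp_force: 31.7
21817 [-0.074  -0.0474 -0.0468 -0.0444 -0.0052]
top z -0.048 x [-0.0185  0.0045  0.0251] y [-0.0221  0.0232]
-50 0.0261
-42 0.0266
-34 0.0267
-18 0.026
-10 0.0259
-2 0.0259
6 0.0255
14 0.0235
at [0.5124 0.1647 0.1549] yaw 13.24 d cm [ -0.     0.18 -13.04] turn [-0.05 -0.06  0.16] width 0.598 f 31.7 t 23.4
```

```bash
python3 -m crank '[[[4,0,-0.1,-3,0,0,0],[4,0,0,-4,0,0,0],[4,0,0,-3,0,0,0],[4,0,0,-1.3,0,0,0],[4,0,0,-0.7,0,0,0],[4,0,0,-0.4,0,0,0],[4,0,0,-0.3,0,0,0],[4,0,0,-0.2,0,0,0],[4,0,0,0,0,0,0]]]' 30; python3 go.py 0.5126 0.1657 0.0248 13.4
```

```text
clock: 24.52
position: [0.5122, 0.1654, 0.026]
ee_rot: [0.62, 0.785, 0.0, -0.001]
ft_force: [-0.4, -0.5, -0.9]
grip_width: 0.6
grasp_force: 31.7
at [0.5122 0.1654 0.026 ] yaw 13.41 d cm [ 0.04  0.03 -0.12] turn [-0.08 -0.06 -0.01] width 0.6 f 31.7 t 24.5
```

```bash
python3 -m crank '[[[4,0,0,-0.1,0,0,0],[4,0,0,-0.05,0,0,0],[5.6,0,0,0,0,0,0],[6.7,0,0,0,0,0,0],[8.5,0,0,0,0,0,0],[8.5,0,0,0,0,0,0],[8.5,0,0,0.5,0,0,0],[8.5,0,0,2,0,0,0],[8.5,0,0,4,0,0,0],[8.5,0,0,4,0,0,0],[8.5,0,0,2,0,0,0],[8.5,0.8,-3,0,0,0,-4.8],[8.5,0.9,-4.2,0,0,0,-7],[8.5,0.9,-4.2,0,0,0,-7],[8.5,0.9,-4.2,0,0,0,-7],[8.5,0.9,-4.2,0,0,0,-7],[8.5,0.9,-4.2,0,0,0,-7],[8.5,0.9,-3.6,0,0,0,-7],[8.5,0,0,0,0,0,0],[8.5,0,0,0,0,0,0]]]' 30; python3 lids.py; python3 go.py 0.5738 -0.1105 0.028 -33.4
```

```text
clock: 27.02
position: [0.5736, -0.1112, 0.1489]
ee_rot: [0.881, 0.474, 0.0, -0.001]
ft_force: [0.2, -0.2, 0.4]
grip_width: 0.995
grasp_force: 0.0
top [163  44  35] z 0.0739 c [0.5097 0.1657] R 0.0259 in empty board xy mm [36.7 -2.8]
top [179 182 165] z 0.0739 c [0.4942 0.2385] R 0.024 in empty board xy mm [-37.8  -1.1]
top [54 50 43] z 0.0797 c [0.4768 0.3088] R 0.0262 in empty board xy mm [-110.2   -1.7]
scene [57 51 44] z 0.0768 c [0.48   0.3076] R 0.0284 in empty board xy mm [-108.3    1.1]
scene [215 209 193] z 0.0711 c [0.4939 0.2372] R 0.0261 in empty board xy mm [-36.6  -1.7]
scene [187  44  36] z 0.071 c [0.5111 0.1645] R 0.0279 in empty board xy mm [38.1 -1.8]
scene [203 198 182] z 0.0831 c [ 0.5741 -0.111 ] R 0.0246 in empty board xy mm [320.7  -4.2]
at [ 0.5739 -0.1099  0.1491] yaw -33.32 d cm [-1.000e-02 -6.000e-02 -1.211e+01] turn [-0.13 -0.02 -0.08] width 0.999 f 0.0 t 27.1
```

```bash
python3 -m crank '[[[8.5,0,0,-3,0,0,0],[8.5,0,0,-4,0,0,0],[8.5,0,0,-3,0,0,0],[8.5,0,0,-1.3,0,0,0],[8.5,0,0,-0.7,0,0,0],[8.5,0,0,0,0,0,0],[3.6,0,0,0,0,0,0],[3.6,0,0,0,0,0,0],[3.6,0,0,0,0,0,0],[3.6,0,0,0,0,0,0],[3.6,0,0,0,0,0,0],[3.6,0,0,0,0,0,0]]]' 30; python3 go.py 0.5293 0.0955 0.028 13.4
```

```text
clock: 28.62
position: [0.5749, -0.1109, 0.0301]
ee_rot: [0.88, 0.474, 0.001, -0.0]
ft_force: [0.7, -0.5, 6.1]
grip_width: 0.54
grasp_force: 23.4
at [ 0.5749 -0.1109  0.0301] yaw -33.4 d cm [-4.56 20.64 -0.21] turn [-0.12  0.06 46.8 ] width 0.54 f 23.4 t 28.6
```

```bash
python3 -m crank '[[[3.6,0,0,0.5,0,0,0],[3.6,0,0,1.5,0,0,0],[3.6,0,0,4,0,0,0],[3.6,0,0,5,0,0,0],[3.6,0,0,2,0,0,0],[3.6,-0.4,2,0,0,0,4],[3.6,-0.6,2.6,0,0,0,6],[3.6,-0.6,2.6,0,0,0,6],[3.6,-0.6,2.6,0,0,0,6],[3.6,-0.6,2.6,0,0,0,6],[3.6,-0.6,2.6,0,0,0,6],[3.6,-0.6,2.6,0,0,0,6],[3.6,-0.4,1.8,0,0,0,5],[3.6,-0.15,1.2,0,0,0,1.8],[3.6,0,0,0,0,0,0],[3.6,0,0,0,0,0,0]]]' 30; python3 held.py;python3 go.py 0.5293 0.0955 0.0285 13.4
```

```text
clock: 30.62
position: [0.5285, 0.0946, 0.159]
ee_rot: [0.62, 0.784, -0.0, -0.001]
ft_force: [0.3, -0.4, -0.9]
grip_width: 0.539
grasp_force: 25.9
21761 [-0.0742 -0.055  -0.0543 -0.0465 -0.0054]
top z -0.0558 x [-0.0109  0.0078  0.0245] y [-0.0218  0.0222]
-50 0.0258
-42 0.0262
-34 0.0232
-26 0.0231
-18 0.023
-10 0.023
-2 0.0233
6 0.023
14 0.0229
22 0.0224
at [0.5286 0.0944 0.1591] yaw 13.31 d cm [  0.07   0.11 -13.06] turn [-0.04 -0.08  0.09] width 0.538 f 25.9 t 30.7
```

```bash
python3 -m crank '[[[3.6,0.1,0,-3,0,0,0],[3.6,0,0,-4,0,0,0],[3.6,0,0,-3,0,0,0],[3.6,0,0,-1.3,0,0,0],[3.6,0,0,-0.7,0,0,0],[3.6,0,0,-0.4,0,0,0],[3.6,0,0,-0.3,0,0,0],[3.6,0,0,-0.1,0,0,0],[3.6,0,0,0,0,0,0]]]' 30; python3 go.py 0.5297 0.0945 0.0292 13.4
```

```text
clock: 31.8
position: [0.5298, 0.0954, 0.0316]
ee_rot: [0.62, 0.785, 0.0, -0.001]
ft_force: [0.5, -0.4, -0.9]
grip_width: 0.539
grasp_force: 25.9
at [0.5298 0.0954 0.0316] yaw 13.41 d cm [-0.01 -0.09 -0.24] turn [-0.08 -0.04 -0.01] width 0.539 f 25.9 t 31.8
```

```bash
python3 -m crank '[[[3.6,0,-0.1,-0.15,0,0,0],[3.6,0,0,-0.1,0,0,0],[5.2,0,0,0,0,0,0],[6.5,0,0,0,0,0,0],[8.5,0,0,0,0,0,0],[8.5,0,0,0,0,0,0],[8.5,0,0,0.5,0,0,0],[8.5,0,0,2,0,0,0],[8.5,0,0,4,0,0,0],[8.5,0,0,4,0,0,0],[8.5,0.6,-4,2,0,0,0],[8.5,1,-5,0,0,0,0],[8.5,1,-5,0,0,0,0],[8.5,0,0,0,0,0,0],[8.5,0,0,0,0,0,0]]]' 30; python3 lids.py
python3 - <<'E'
from h import *
p,d=eyes.camera("scene"); cv2.imwrite("pics/s9.png",p[:,:,::-1])
E
```

```text
clock: 33.67
position: [0.5556, -0.0454, 0.1539]
ee_rot: [0.62, 0.785, 0.0, -0.001]
ft_force: [-0.3, 0.3, -0.2]
grip_width: 0.992
grasp_force: 0.0
top [180 183 168] z 0.0861 c [0.5276 0.0964] R 0.0238 in empty board xy mm [108.2  -1.5]
top [163  45  36] z 0.0739 c [0.5103 0.1655] R 0.0257 in empty board xy mm [37.  -2.4]
top [180 183 167] z 0.0736 c [0.4939 0.2392] R 0.024 in empty board xy mm [-38.5  -1.2]
top [55 50 44] z 0.0798 c [0.4767 0.3091] R 0.0261 in empty board xy mm [-110.5   -1.7]
scene [56 50 44] z 0.0763 c [0.4764 0.3065] R 0.0269 in empty board xy mm [-108.1   -2.7]
scene [214 207 191] z 0.0708 c [0.4935 0.2384] R 0.0246 in empty board xy mm [-37.8  -1.8]
scene [185  43  36] z 0.0709 c [0.5095 0.1648] R 0.0271 in empty board xy mm [37.4 -3.2]
scene [201 196 179] z 0.083 c [0.5265 0.097 ] R 0.0256 in empty board xy mm [107.4  -2.4]
```

View pics/s9.png

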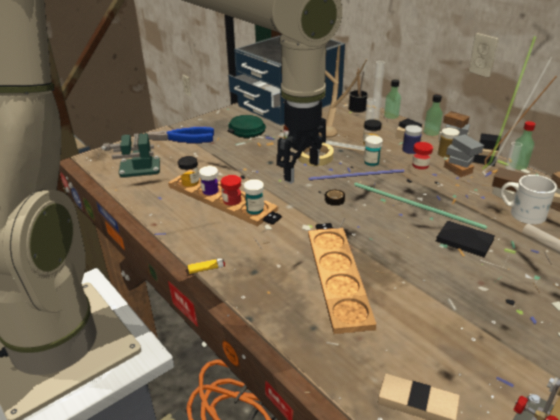

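All four jars stand upright in the new board. From the handle at (272,217) they are teal (254,197), red (231,190), purple (208,180) and amber (187,171). The arm is clear of them.

```bash
python3 -c "
from workcell import job; print(job.hand_in())"
```

```text
the job is handed in; nothing more can be done
None
```

All four jars are in the new board in the same order from the handle (c, d, a, b), upright and about 3 mm or less from their well centres by my camera measurements; the job was handed in at about 34 s of the 115 s allowed, but the hand-in gave no verdict.

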